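Zero the grinder's burr dial and back it off three clicks

ROBOT

A 6-joint arm with a two-finger parallel gripper is mounted at the origin on the work surface. World frame = base frame: x ahead of the robot, y to its left, z up, the work surface at z = 0. Lengths are in m, angles in rad, forces in N, time in s.
With the tool pointing down it reaches from about 0.35 to 0.975 m from the base axis. Payload 4.9 kg.
Tool frame: the origin (TCP) lies on the mounting face of the last link; the fingertips stand 173 mm ahead of it and the grasp point (between the pads) lies 155 mm ahead of it; z points along the fingers, y is the line along which they close (so a half turn about z gives the same grasp; the last joint's range is limited). The gripper opens to 85 mm and grips with 20 to 120 N. Pads are 22 mm wide; open, the fingers measure 114 mm over their backs; the gripper's body (76 mm by 85 mm) begins 54 mm behind the grasp point. The pads swing forward as they close: fully open they stand 13 mm farther back than shut.
Start: joints at [-1.315, 0.053, 1.613, -0, 1.476, -0.119], TCP at [0.229, -0.582, 0.405] pointing down, gripper open.
Joint ranges: [-3.01, 3.01], [-1.01, 2.22], [0.06, 2.58], [-1.02, 4.17], [0.09, 2.62], [-3.14, 3.14]. Speed limits (rad/s): [2.57, 2.57, 3.14, 3.14, 3.14, 3.14].

INTERFACE

Orientations are given as a rotation vector (axis times angle).
In Python, from station import monitor, eyes, finish_job gives the robot as it stands. The module is installed in compiled form; this text tells all that it offers.
- The arm moves only by the tool step_arm, never from a script. Its argument "commands" is a list of rows, each a list of 3 entries, a list of its own where there are three numbers: the opening in per cent of the stroke, from 0 (shut) to 100 (fully open), then the shift along the tool's x, y, z in mm, then the turn about the tool's z in degrees. In form: [[hand, [x, y, z], yaw], ...]. A call has 1 to 12 rows; each row is the pose to reach, as a shift and turn from the pose commanded when the call began, along the tool's axes at that moment; what a row does not reach only later rows make up. A row lasts 1/8 s, in which the tool goes at most 62.5 mm and 10.7 degrees, less where a joint would pass 70% of its speed; a pose out of reach is approached as far as the arm can. A call with a gripper value outside its range is refused whole. The fingers move at their own pace and stop on an object; "squeeze" is the grip in N (left out, the last holds). Time passes only in rows, so rows that repeat a pose let the fingers close. It gives the time, the measured TCP pose, the force, the opening and the grip force at its end, in the units of the state.
- monitor.get_obs(): the state, without advancing time (a new reading comes with each control period).
- eyes.get_image(name): name is "scene" or "top"; returns the picture (384x512x3 uint8, red, green, blue); there is no depth.
- eyes.camera_info(name): a dict with "camera_matrix" (3x3 intrinsics, pixels), "extrinsics" (4x4, takes a point from camera to world coordinates). Camera axes: x right, y down, z forward; pixel columns grow to the right and rows downward; lengths in m; the calibration is good to about 2 mm. A picture is of the moment at which its call begins. camera_info takes no time and is no camera call.
- finish_job(): hands the job in; it is judged then, once.
The state is a dict: "t": time; "q": joint angles; "dq": joint speeds; "effort": joint torques, N m; "tool_pos": TCP position; "tool_rot": TCP orientation; "contact_force": force on the tool from outside, world axes, zero at the start; "wrist_torque": the same for the moment, N m; "opening": finger opening in m; "grip_force": force on a finger pad.
Only numpy, scipy, OpenCV 4.12 (cv2) and the standard library are available. Lean on these libraries where they do the work, as an engineer would, in place of code of your own. Each camera call takes 0.05 s, during which the arm holds its last target. There are 200 camera calls.

TASK

The coffee grinder that has its glass hopper off has just been cleaned and its burrs must be set again: turn the dial on its top clockwise, as seen from above, all the way to its stop, then turn it back exactly three clicks (60 degrees) and let go. Leave the dial of the other grinder as it is.

Things in the scene. Friction and masses are not known exactly. Their poses are not given: they have to be found in the camera images.
- burr_dial (a joint): Angle of the dial to be set, on the grinder without hopper. 0 at the clockwise stop, growing counter-clockwise seen from above; clicks every 20 degrees, at 0, 0.349, 0.698, 1.047 and 1.396 rad, the last also its other stop. It starts between 0.55 and 1.396 rad. A spring detent draws it to the nearest click once let go (not if within 3 degrees of midway); over a click it takes 0.06 N m.
- burr_dial_grip (a point): Grip point of that dial, on its upright axis, mid-height of its grip bar: black, 50 mm long, 15 mm wide, top 9 mm above this point, on a disc of 54 mm diameter whose face lies 22 mm below it. The point turns with the dial: x runs along the bar to the end with the white pointer line, y across the bar, z up. All else on the grinder lies at least 21 mm below this point.
- grinder: The grinder without hopper, fixed: 210 x 130 mm, black head's top 215 mm above the counter, a bare steel collar behind its dial. Origin under its middle, -x its front; dial's axis at x = -45 mm, on a flat metal ring (100 mm across) with a long mark where the pointer stands at the clockwise stop and short ones 20, 40, 60, 80 degrees counter-clockwise of it.
- other_dial_mark (a point): Bystander: outer end of the white pointer line on the same kind of dial of the other grinder, which is alike but carries a glass hopper of beans with a wooden lid (to 322 mm above the counter). 22 mm from that dial's axis, on top of its bar, x along the bar. Not to be turned.
Not all that is in view belongs to the job. Leave any pink look-alike of the grinder alone.

How it is judged:
On the way:
1. the burr dial is turned clockwise to its stop (within 8 degrees of it) (value of joint burr_dial below 0.14 rad), for 0.1 s.
At the end, for the whole second after the job is handed in: The burr dial rests at the third click back from its clockwise stop: 60 degrees (1.047 rad), within 10 degrees either way, after having been at the stop (value of joint burr_dial between 0.873 and 1.222 rad and velocity of joint burr_dial between -0.1 and 0.1 rad/s); the robot touches nothing.
It fails at once if the other grinder's dial is turned (its pointer's end moves more than 8 mm) (distance of other_dial_mark from where it was at the start of the episode above 0.008 m).
It also fails if it takes over 40 s, if anything falls off the work surface, if the arm or the gripper's body presses on something with over 40 N, if the wrist force passes 120 N, or if a joint passes its speed limit or range.

## Working session

There is one attempt and no reset: what is moved stays moved. The work goes in short steps, Python scripts to look and compute and a tool call to move; the robot and the scene stay as the last step left them, time stands still between calls to the robot, and variables do not carry over. Pictures are saved under pics/ and viewed, at most 10 in all, crops included, and the job is handed in when it is done.

Besides the shell and the picture viewer there is one more tool, called after "Call:" as name(argument=value, ...), one argument or row to a line, values as JSON. step_arm: Moves the arm, as the interface text tells. Its arguments: {"type":"object","properties":{"commands":{"type":"array"},"squeeze":{"type":"number"}},"required":["commands"]}

```bash
mkdir -p pics; python3 - <<'E'
from station import monitor, eyes
import cv2,numpy as np
for n in("scene","top"):
    cv2.imwrite(f"pics/{n}0.png",cv2.cvtColor(eyes.get_image(n),cv2.COLOR_RGB2BGR))
    i=eyes.camera_info(n);print(np.round(i["camera_matrix"],1).tolist(),np.round(i["extrinsics"],3).tolist())
o=monitor.get_obs();print(o["t"],o["tool_pos"],o["tool_rot"],o["opening"])
E
```

```text
[[361.0, 0.0, 257.6], [0.0, 361.0, 192.5], [0.0, 0.0, 1.0]] [[-0.729, 0.454, -0.512, 0.914], [0.684, 0.473, -0.555, 0.462], [-0.01, -0.755, -0.656, 0.711], [0.0, 0.0, 0.0, 1.0]]
[[391.0, 0.0, 252.5], [0.0, 391.0, 187.9], [0.0, 0.0, 1.0]] [[-0.018, -0.997, 0.08, 0.404], [-1.0, 0.017, -0.01, 0.017], [0.008, -0.081, -0.997, 1.024], [0.0, 0.0, 0.0, 1.0]]
0.1 [ 0.2287704  -0.58137667  0.4035891 ] [-3.08479915e+00 -5.85042136e-01  2.17266716e-04] 0.08536463401266313
```

View pics/scene0.png

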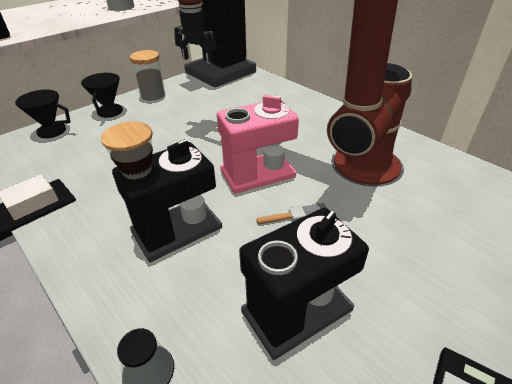

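View pics/top0.png

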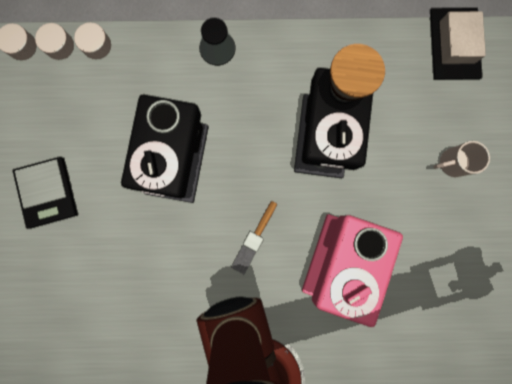

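Three grinders show in the top view: black with a bare collar (dial near 153,165), black with a hopper and lid (dial near 339,135), and a pink look-alike (355,293). The target is the first, since it is black with a bare steel collar. I'll confirm with an enlarged crop and measure the dial.

```bash
cat > h.py <<'E'
import cv2,numpy as np
from station import monitor, eyes
def ray(n,u,v,z):
    i=eyes.camera_info(n);K=np.array(i["camera_matrix"]);T=np.array(i["extrinsics"])
    d=T[:3,:3]@np.linalg.solve(K,[u,v,1]);o=T[:3,3]
    return o+d*(z-o[2])/d[2]
def crop(n,u0,v0,w,h,s,name):
    im=cv2.cvtColor(eyes.get_image(n),cv2.COLOR_RGB2BGR)[v0:v0+h,u0:u0+w]
    im=cv2.resize(im,None,fx=s,fy=s,interpolation=cv2.INTER_CUBIC);return im
E
python3 - <<'E'
from h import *
a=crop("top",115,88,100,120,5,"");b=crop("scene",230,195,150,150,4,"")
a=a[:600,:400]
c=np.zeros((600,800,3),np.uint8);c[:,:400]=a;c[:400,400:]=b[:400,120:520];cv2.imwrite("pics/c1.png",c)
E
```

```text
(no output)
```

View pics/c1.png

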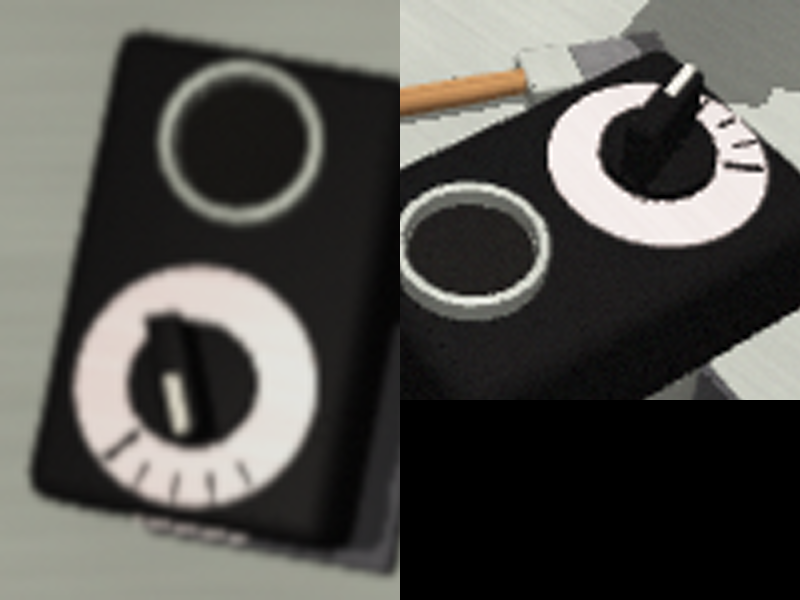

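The crop confirms it: bare collar behind the dial, ring centred at about (154,165), pointer about 60° CCW of the long mark. Computing the world geometry.

```bash
python3 - <<'E'
from h import *
from scipy.spatial.transform import Rotation as R
P=lambda x,y:(115+x/5-.4,88+y/5-.4)
ax=ray("top",*P(195,386),.217);print("axis",ax)
S=lambda x,y:(230+30+(x-400)/4,195+y/4)
print("axis scene",ray("scene",*S(658,164),.217))
ang=lambda p,q:np.degrees(np.arctan2(*(q-p)[[1,0]]))
for m in[(125,445),(140,473),(175,488),(210,488),(245,473)]:print(ang(ax,ray("top",*P(*m),.217)))
a,b=[ray("top",*P(*m),.25) for m in[(174,375),(182,432)]];print("bar",a,b,ang(a,b))
print("barS",ang(*[ray("scene",*S(*m),.25) for m in[(670,93),(689,66)]]))
print("barlong",ang(ray("top",*P(167,320),.25),ray("top",*P(189,437),.25)))
o=monitor.get_obs();M=R.from_rotvec(o["tool_rot"]).as_matrix();print(np.round(M,3),o["tool_pos"])
for w in([.5,-.3,.56],[*ax[:2],.56],):print(w,M.T@(np.array(w)-o["tool_pos"])*1000)
E
```

```text
axis [0.52075383 0.21343385 0.217     ]
axis scene [0.52310989 0.21702196 0.217     ]
129.9341329827229
147.81274238120776
169.1323994506541
-171.5904889464784
-150.48676703097044
bar [0.52053839 0.21375744 0.25      ] [0.4976379  0.21050527 0.25      ] -171.91727916041893
barS -166.08697586662484
barlong -169.30918648343552
[[ 0.931  0.366 -0.   ]
 [ 0.366 -0.931  0.001]
 [ 0.    -0.001 -1.   ]] [ 0.22875877 -0.58144301  0.40392869]
[0.5, -0.3, 0.56] [ 355.47329784 -162.81948095 -155.78439792]
[np.float64(0.5207538333743295), np.float64(0.2134338549678228), 0.56] [ 562.73735409 -633.01754818 -155.12592983]
```

Call:
step_arm(
  commands=[
    [100, [0, 0, -60], 0],
    [100, [0, 0, -120], -5],
    [100, [0, 0, -156], -10],
    [100, [50, -20, -156], -20],
    [100, [100, -45, -156], -30],
    [100, [150, -70, -156], -40],
    [100, [200, -90, -156], -50],
    [100, [250, -115, -156], -60],
    [100, [300, -140, -156], -70],
    [100, [355, -163, -156], -80],
    [100, [355, -163, -156], -80],
  ],
  squeeze=40,
)

```text
t: 1.58
tool_pos: [0.5015, -0.2972, 0.5603]
tool_rot: [-1.981, -2.438, -0.001]
contact_force: [-0.7, -0.7, 0.5]
opening: 0.0853
grip_force: 0.0
```

```bash
cat >> h.py <<'E'
from scipy.spatial.transform import Rotation as R
def st(*w):
    o=monitor.get_obs();M=R.from_rotvec(o["tool_rot"]).as_matrix()
    print(o["t"],np.round(o["tool_pos"],4),"head",np.degrees(np.arctan2(M[1,0],M[0,0])).round(1),"q",np.round(o["q"],2),"F",np.round(o["contact_force"],1),np.round(o["wrist_torque"],2),"op",o["opening"],o["grip_force"])
    for p in w:print(p,np.round(M.T@(np.array(p)-o["tool_pos"])*1000,1))
E
python3 -c "
from h import *
st([.522,.215,.56])"
```

```text
1.575 [ 0.5015 -0.2972  0.5603] head 101.8 q [-0.66 -0.09  1.5   0.    1.73 -0.87] F [-0.7 -0.7  0.5] [-0.04  0.06 -0.03] op 0.08525261840905268 0.0
[0.522, 0.215, 0.56] [497.1 125.    0.7]
```

Call:
step_arm(
  commands=[
    [100, [50, 12, 0], -10],
    [100, [100, 25, 0], -20],
    [100, [150, 38, 0], -30],
    [100, [200, 50, 0], -40],
    [100, [250, 62, 0], -50],
    [100, [300, 75, 0], -60],
    [100, [350, 88, 0], -70],
    [100, [400, 100, 0], -80],
    [100, [450, 112, 0], -87.5],
    [100, [497, 125, 0], -87.5],
    [100, [497, 125, 0], -87.5],
  ],
)

```text
t: 2.95
tool_pos: [0.5231, 0.2136, 0.56]
tool_rot: [0.249, -3.13, 0.0]
contact_force: [1.3, 0.3, -0.2]
opening: 0.0854
grip_force: 0.0
```

```bash
python3 - <<'E'
from h import *
st([.522,.215,.40+.02])
a=crop("scene",210,110,200,150,4,"")
cv2.imwrite("pics/s2.png",a)
E
```

```text
2.95 [0.5231 0.2136 0.56  ] head -170.9 q [ 0.26 -0.13  1.54 -0.    1.74 -1.47] F [ 1.3  0.3 -0.2] [ 0.03 -0.01  0.04] op 0.08538012990512221 0.0
[0.522, 0.215, 0.42000000000000004] [  0.7   1.6 140. ]
```

View pics/s2.png

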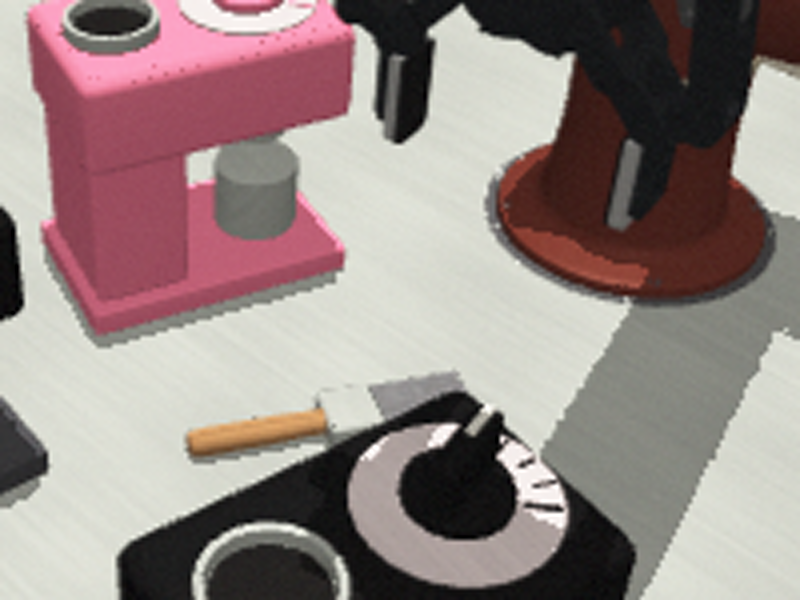

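The gripper hangs above the dial. In this crop the pointer tip is at (492,408) and the dial at (460,490). I'll triangulate the pointer tip for its height.

```bash
python3 - <<'E'
from h import *
for z in(.235,.24,.245,.25,.255,.26):
    print(z,ray("top",115+181/5-.4,88+432/5-.4,z)[:2],ray("scene",210+491/4-.4,110+409/4-.4,z)[:2])
E
```

```text
0.235 [0.49945747 0.21466008] [0.47865647 0.19746158]
0.24 [0.49885315 0.21340729] [0.48323074 0.20024225]
0.245 [0.49824883 0.21215451] [0.48780501 0.20302291]
0.25 [0.49764452 0.21090172] [0.49237928 0.20580358]
0.255 [0.4970402  0.20964894] [0.49695355 0.20858425]
0.26 [0.49643588 0.20839616] [0.50152782 0.21136491]
```

Call:
step_arm(
  commands=[
    [100, [3, 0, 50], 0],
    [100, [3, 0, 100], 0],
    [100, [3, 0, 130], 0],
    [100, [3, 0, 145], 0],
    [100, [3, 0, 154], 0],
    [100, [3, 0, 154], 0],
  ],
)

```text
t: 3.75
tool_pos: [0.5204, 0.2111, 0.4073]
tool_rot: [-0.244, 3.131, 0.0]
contact_force: [0.4, 0.0, 0.5]
opening: 0.0858
grip_force: 0.0
```

Call:
step_arm(
  commands=[
    [40, [0, 0, 0], 0],
    [40, [0, 0, 0], 0],
    [40, [0, 0, 0], 0],
    [40, [0, 0, 0], 0],
  ],
)

```text
t: 4.25
tool_pos: [0.5202, 0.2116, 0.4069]
tool_rot: [-0.246, 3.132, 0.0]
contact_force: [-0.1, 0.3, 0.7]
opening: 0.0339
grip_force: 0.0
```

```bash
python3 - <<'E'
from h import *
st()
cv2.imwrite("pics/s3.png",np.hstack([crop("scene",270,160,100,130,4,""),crop("top",110,110,90,130,4,"")]))
E
```

```text
4.25 [0.5202 0.2116 0.4069] head -171.0 q [ 0.25 -0.1   1.76 -0.    1.48 -1.47] F [-0.1  0.3  0.7] [-0.01  0.06 -0.05] op 0.033933286890918284 0.0
```

View pics/s3.png

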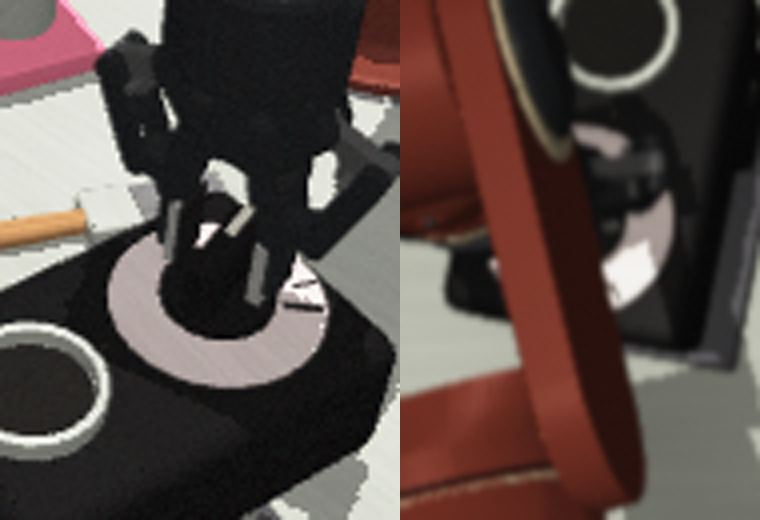

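The two pads straddle the bar (pads at about (172,225) and (258,270) in the left crop). I'll lower slightly, centre and close.

Call:
step_arm(
  commands=[
    [40, [0, 2, 4], 0],
    [20, [0, 2, 4], 0],
    [10, [0, 2, 4], 0],
    [0, [0, 2, 4], 0],
    [0, [0, 2, 4], 0],
    [0, [0, 2, 4], 0],
  ],
)

```text
t: 5.1
tool_pos: [0.5196, 0.213, 0.4022]
tool_rot: [0.245, -3.13, 0.003]
contact_force: [-2.6, -4.6, -1.2]
opening: 0.0143
grip_force: 41.4
```

```bash
python3 -c "
from h import *
st()"
```

```text
5.1 [0.5196 0.213  0.4022] head -171.0 q [ 0.26 -0.1   1.76 -0.    1.48 -1.47] F [-2.6 -4.6 -1.2] [-0.65  0.37 -0.03] op 0.014340171878571777 41.356236934661865
```

Call:
step_arm(
  commands=[
    [0, [0, -1, 0], 7],
    [0, [0, -1, 0], 14],
    [0, [0, -1, 0], 21],
    [0, [0, -1, 0], 28],
    [0, [0, -1, 0], 35],
    [0, [0, -1, 0], 42],
    [0, [0, -1, 0], 48],
    [0, [0, -1, 0], 53],
    [0, [0, -1, 0], 56],
    [0, [0, -1, 0], 56],
  ],
)

```text
t: 6.35
tool_pos: [0.5199, 0.2134, 0.4023]
tool_rot: [-1.251, -2.88, -0.005]
contact_force: [0.6, 5.1, -3.8]
opening: 0.0141
grip_force: 40.9
```

```bash
python3 -c "
from h import *
st()"
```

```text
6.35 [0.5199 0.2134 0.4023] head 133.0 q [ 0.26 -0.1   1.76  0.    1.47 -0.5 ] F [ 0.6  5.1 -3.8] [ 1.01 -0.16 -0.03] op 0.014079233065149934 40.91337740421295
```

Torque is still low, so I'll keep going in small increments until I feel the stop.

Call:
step_arm(
  commands=[
    [0, [0, 0, 0], 2],
    [0, [0, 0, 0], 4],
    [0, [0, 0, 0], 4],
  ],
)

```text
t: 6.72
tool_pos: [0.5199, 0.2134, 0.4022]
tool_rot: [-1.351, -2.835, -0.005]
contact_force: [1.3, 6.0, -3.4]
opening: 0.0143
grip_force: 40.9
```

```bash
python3 -c "
from h import *
st()"
```

```text
6.725 [0.5199 0.2134 0.4022] head 129.1 q [ 0.26 -0.1   1.76  0.    1.47 -0.43] F [ 1.3  6.  -3.4] [ 0.97 -0.2  -0.1 ] op 0.014333433988866698 40.855684876441956
```

Call:
step_arm(
  commands=[
    [0, [0, 0, 0], 2],
    [0, [0, 0, 0], 3],
    [0, [0, 0, 0], 3],
  ],
)

```text
t: 7.1
tool_pos: [0.5199, 0.2135, 0.4023]
tool_rot: [-1.418, -2.802, -0.004]
contact_force: [0.5, 5.5, -3.7]
opening: 0.0145
grip_force: 53.8
```

```bash
python3 -c "
from h import *
st()"
```

```text
7.1 [0.5199 0.2135 0.4023] head 126.3 q [ 0.26 -0.1   1.76  0.    1.47 -0.38] F [ 0.5  5.5 -3.7] [ 0.82 -0.26  1.42] op 0.014476082735264012 53.81871537534045
```

The torque jumped to 1.4 N m at heading 126–129°, which is the stop (the long mark measured 129–130°). Turning back 60° to heading 189°.

Call:
step_arm(
  commands=[
    [0, [0, 0, 0], -7],
    [0, [0, 0, 0], -14],
    [0, [0, 0, 0], -21],
    [0, [0, 0, 0], -28],
    [0, [0, 0, 0], -35],
    [0, [0, 0, 0], -42],
    [0, [0, 0, 0], -49],
    [0, [0, 0, 0], -56],
    [0, [0, 0, 0], -61],
    [0, [0, 0, 0], -63],
    [0, [0, 0, 0], -63],
    [0, [0, 0, 0], -63],
  ],
)

```text
t: 8.6
tool_pos: [0.5197, 0.2126, 0.4022]
tool_rot: [0.245, -3.13, -0.0]
contact_force: [-3.4, 1.8, -2.8]
opening: 0.0143
grip_force: 41.1
```

```bash
python3 -c "
from h import *
st()"
```

```text
8.6 [0.5197 0.2126 0.4022] head -171.0 q [ 0.26 -0.1   1.76  0.    1.48 -1.47] F [-3.4  1.8 -2.8] [ 0.35  0.53 -0.01] op 0.014315734384367633 41.07343554496765
```

Call:
step_arm(
  commands=[
    [60, [0, 0, 0], 0],
    [60, [0, 0, 0], 0],
    [60, [0, 0, 0], 0],
    [60, [0, 0, -20], 0],
    [60, [0, 0, -70], 0],
    [60, [0, 0, -120], 0],
    [60, [0, 0, -150], 0],
    [60, [50, 0, -150], 0],
    [60, [100, 0, -150], 0],
    [60, [130, 0, -150], 0],
    [60, [130, 0, -150], 0],
  ],
)

```text
t: 9.98
tool_pos: [0.3899, 0.192, 0.5553]
tool_rot: [-0.246, 3.127, 0.001]
contact_force: [1.4, -0.1, -0.4]
opening: 0.0512
grip_force: 0.0
```

```bash
python3 - <<'E'
from h import *
st()
cv2.imwrite("pics/s4.png",np.hstack([crop("scene",270,190,100,130,4,""),crop("top",110,110,90,130,4,"")]))
E
```

```text
9.975 [0.3899 0.192  0.5553] head -171.0 q [ 0.29 -0.46  1.81 -0.    1.79 -1.44] F [ 1.4 -0.1 -0.4] [-0.04  0.03 -0.03] op 0.05120657284677192 0.0
```

View pics/s4.png

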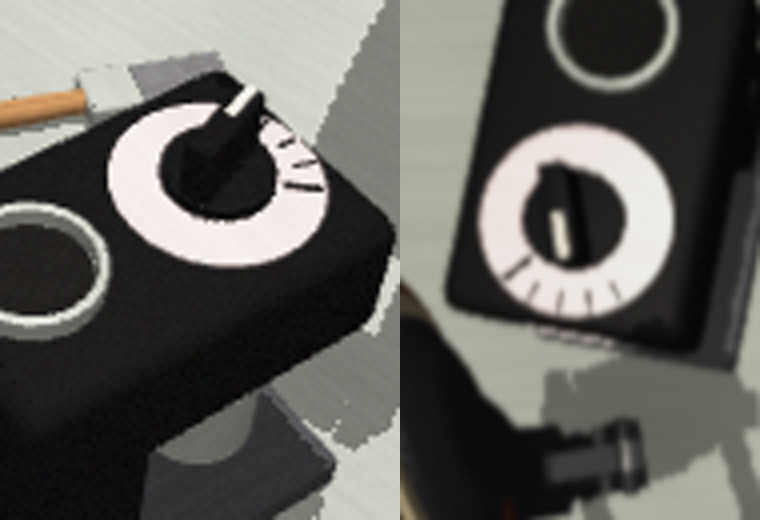

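The pointer line, from (557,212) to (565,258) in the right crop, points parallel to the third short mark. That is 60° from the long mark at (517,268), and the arm is clear of the grinder.

```bash
python3 -c "
from station import finish_job
print(finish_job())"
```

```text
the job is handed in; nothing more can be done
None
```

I turned the hopperless grinder's dial clockwise to its stop, felt as a torque jump to 1.4 N m, then back 60° to the third click and let go; I handed the job in with the arm clear and the other dial untouched, but no verdict came back.

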